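# Put the mixed-up counter samples back on their own display boards

### The job

The four samples on the counter have been put back on one another's display boards. Rearrange them so that each sits in the middle of its own board, the right way up: the dropper bottle on the round board, the carton on the square one, the ink stick on the oblong one and the eraser on the three-cornered one. The empty cross-shaped trivet is the free spot to park a thing on along the way and ends up empty again; leave the water pot where it stands.

Things in the scene. Friction and masses are not known exactly. Their poses are not given: they have to be found in the camera images.
- bottle: amber glass dropper bottle with a black cap and dropper bulb, standing upright; round glass body 28 mm across and about 49 mm tall, 86 mm tall in all; grasp it round the glass body, below 45 mm. 50 g. Origin at the centre of its underside, z up along the bottle.
- carton: small brown cardboard carton, 44 mm (its x) by 62 mm (its y) by 36 mm tall, 50 g. Origin at the centre of its underside, z up.
- ink_stick: black ink stick, a flat bar lying down: 19 mm wide (its x), 72 mm long (its y), 10 mm thick. 24 g. Origin at the centre of its underside, z up.
- eraser: white eraser in a blue paper sleeve, lying flat: 20 mm wide (its x), 42 mm long (its y), 12 mm thick. 18 g. Origin at the centre of its underside, z up.
- round_board: round display board, 90 mm across. Home of the dropper bottle. Fixed to the bench, 11 mm thick, its flat level top 11 mm above the bench top; dark wood with a grey felt inlay (firm; the felt is the top 1 mm). Origin at the middle of its underside, z up.
- square_board: square display board, 84 mm by 84 mm, sides along its x and y. Home of the carton. Fixed to the bench, 11 mm thick, its flat level top 11 mm above the bench top; dark wood with a grey felt inlay (firm; the felt is the top 1 mm). Origin at the middle of its underside, z up.
- oblong_board: oblong display board, 56 mm (its x) by 114 mm (its y). Home of the ink stick. Fixed to the bench, 11 mm thick, its flat level top 11 mm above the bench top; dark wood with a grey felt inlay (firm; the felt is the top 1 mm). Origin at the middle of its underside, z up.
- triangle_board: three-cornered display board, equilateral, each corner 64 mm from the middle and each side 32 mm from it, one corner toward its +x. Home of the eraser. Fixed to the bench, 11 mm thick, its flat level top 11 mm above the bench top; dark wood with a grey felt inlay (firm; the felt is the top 1 mm). Origin at the middle of its underside, z up.
- cross_trivet: cross-shaped trivet: two crossed bars, each 100 mm by 42 mm, along its x and y. Empty at the start: the free spot on which one thing at a time can be parked. Fixed to the bench, 11 mm thick, its flat level top 11 mm above the bench top; dark wood with a grey felt inlay (firm; the felt is the top 1 mm). Origin at the middle of its underside, z up. Boards and trivet stand at least 125 mm apart, centre to centre, with bare bench between them.
- water_pot: celadon water pot, a bystander standing on the bench to the right of the boards: round, 69 mm across, 54 mm tall. Leave it where it is. Origin at the centre of its underside, z up.

How it is judged:
By the outcome, as a careful person would: the job done as asked, in the order asked, and still so for the second after the job is handed in, with the robot touching nothing.
It also fails if it takes over 134 s, if anything falls off the work surface, if the arm or the gripper's body presses on something with over 40 N, if the wrist force passes 120 N, or if a joint passes its speed limit or range.

### The arm

A 6-joint arm with a two-finger parallel gripper is mounted at the origin on a cart in front of the work surface, level with it; the furniture and walls round the work are solid. World frame = base frame: x ahead of the robot, y to its left, z up, the work surface at z = 0. Lengths are in mm, angles in rad, forces in N, time in s.
With the tool pointing down it reaches from about 350 to 875 mm from the base axis. Payload 4.2 kg.
Tool frame: the origin (TCP) lies midway between the tips of the shut fingers; the grasp point (between the pads) lies 19 mm behind it; z points along the fingers, y is the line along which they close (so a half turn about z gives the same grasp; the last joint's range is limited). The gripper opens to 85 mm and grips with 20 to 120 N. Pads are 22 mm wide; open, the fingers measure 114 mm over their backs; the gripper's body (76 mm by 85 mm) begins 54 mm behind the grasp point. The pads swing forward as they close: fully open they stand 13 mm farther back than shut.
Start: joints at [1.553, 0.385, 0.008, 0, -1.194, -0.259], TCP at [170.767, 601.197, 231.312] pointing down, gripper open.
Joint ranges: [-3.14, 3.14], [-1.21, 2.06], [-1.07, 1.41], [-3.16, 2.05], [-2.99, -0.16], [-3.1, 3.1]. Speed limits (rad/s): [2.79, 2.79, 3.14, 3.14, 3.14, 3.14].

### API

Orientations are given as a unit quaternion [x, y, z, w].
In Python, from bench import arm gives the robot as it stands. The module is installed in compiled form; this text tells all that it offers.
- The arm moves only by the shell command python3 -m handwheel 'ROWS' [OPENING]. ROWS is JSON, a list of rows, each an object of numbers: "x", "y", "z": the shift along the world's x, y, z each as a share of 20 cm, from -1 to 1; "ax", "ay", "az": the turn, a rotation vector about the world's x, y, z each as a share of 90 degrees, from -1 to 1. In form: [{"x": .., "y": .., "z": .., "ax": .., "ay": .., "az": ..}, ...]. A call has exactly 8 rows; each row shifts and turns the commanded pose from where the row before left it; what a row does not reach is not made up. A row lasts 1/10 s, in which the tool goes at most 50 mm and 8.59 degrees, less where a joint would pass 70% of its speed; a pose out of reach is approached as far as the arm can. A call with a number of a shift or a turn outside -1 to 1 is refused whole. A call with a gripper value outside its range is refused whole. OPENING is the opening, from -1 (shut) to 1 (fully open), set as the call begins (- or left out, the last holds). The fingers move at their own pace and stop on an object; the grip force is fixed at half the most. Time passes only in rows, so rows that do not move let the fingers close, or fill a call up. It gives the time, the measured TCP pose, the force, the opening and the grip force at its end, in the units of the state.
- arm.read_state(): the state, without advancing time (a new reading comes with each control period).
- arm.get_image(name): name is "scene" or "top" or "wrist"; returns the picture (420x560x3 uint8, red, green, blue); there is no depth.
- arm.camera_params(name): a dict with "K" (3x3 intrinsics, pixels), "k1" (the pictures are not rectified: a ray, as slopes to the right and down, at radius r is drawn at 1 + k1 r^2 times it, then the intrinsics apply), "position" and "orientation" of the camera in the world. Camera axes: x right, y down, z forward; pixel columns grow to the right and rows downward; lengths in mm; the calibration is good to about 2 mm. A picture is of the moment at which its call begins: read the wrist's pose just before it. camera_params takes no time and is no camera call; for the wrist camera it gives the pose at the moment of the call.
- arm.job_done(): hands the job in; it is judged then, once.
The state is a dict: "clock": time; "joints": joint angles; "joint_vel": joint speeds; "joint_efforts": joint torques, N m; "position": TCP position; "ee_rot": TCP orientation; "contact_force": force on the tool from outside, world axes, zero at the start; "wrist_torque": the same for the moment, N m; "gripper_width": finger opening in mm; "grasp_force": force on a finger pad.
Only numpy, scipy, OpenCV 4.12 (cv2) and the standard library are available. Lean on these libraries where they do the work, as an engineer would, in place of code of your own. Each camera call takes 0.05 s, during which the arm holds its last target. There are 200 camera calls.

## Working session

There is one attempt and no reset: what is moved stays moved. The work goes in short steps, Python scripts to look and compute and a shell command to move; the robot and the scene stay as the last step left them, time stands still between calls to the robot, and variables do not carry over. Pictures are saved under pics/ and viewed, at most 14 in all, crops included, and the job is handed in when it is done.

```bash
mkdir -p pics; ls; python3 - <<'E'
from bench import arm
import cv2,numpy as np
for n in("scene","top"):
    im=arm.get_image(n); cv2.imwrite(f"pics/{n}0.png",im[:,:,::-1]); print(n,arm.camera_params(n))
print(arm.read_state())
E
```

```text
pics
scene {'K': array([[507.58504786,   0.        , 274.50674801],
       [  0.        , 507.58504786, 194.41148438],
       [  0.        ,   0.        ,   1.        ]]), 'k1': -0.06742081010180744, 'position': array([-328.34156049, -529.05886708,  968.43482745]), 'orientation': array([ 0.78546002, -0.47299658,  0.21019492, -0.33933006])}
top {'K': array([[393.97457167,   0.        , 273.79293784],
       [  0.        , 393.97457167, 208.04072058],
       [  0.        ,   0.        ,   1.        ]]), 'k1': -0.08592423040397269, 'position': array([364.96278379, -78.76353157, 995.39765376]), 'orientation': array([ 0.70655788, -0.70199677,  0.05533892, -0.07010064])}
{'clock': 0.1, 'joints': array([ 1.55259756e+00,  3.85480986e-01,  6.76606591e-03, -4.35182119e-04,
       -1.19402557e+00, -2.58590066e-01]), 'joint_vel': array([ 0.00049198, -0.00262867,  0.00248447,  0.00121318,  0.00084063,
        0.00206149]), 'joint_efforts': array([ 3.25818628e-04, -3.93318236e+01,  1.88929331e+01,  4.19799283e+00,
       -2.57995285e-03,  5.22873179e-06]), 'position': array([170.63928725, 600.70636746, 230.33155836]), 'ee_rot': array([ 9.90427205e-01, -1.38032478e-01, -8.42326598e-05,  9.89319957e-04]), 'contact_force': array([-0.13836907, -0.12855835,  0.14489743]), 'wrist_torque': array([-0.06121377,  0.01249039, -0.01093367]), 'grasp_force': 0.0, 'gripper_width': 85.321059285081}
```

View pics/top0.png

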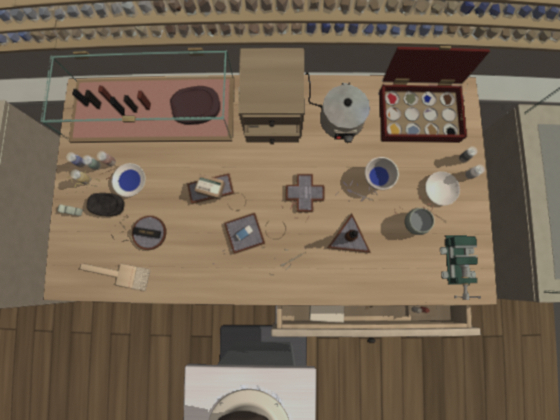

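View pics/scene0.png

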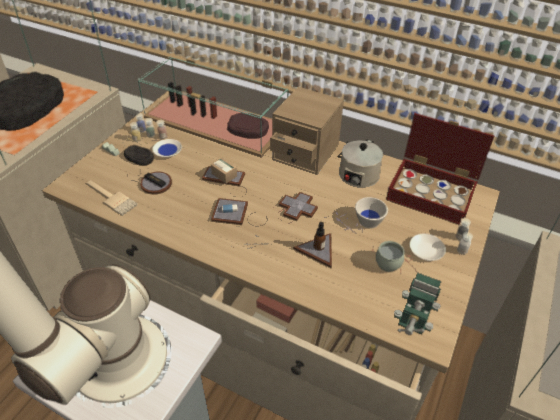

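The top view (image up = +x, right = −y) shows:
- the ink stick on the round board at (149,233)
- the carton on the oblong board at (210,188)
- the eraser on the square board at (244,233)
- the bottle on the triangle board at (350,237)
- the empty cross at (305,193)
- the pot at (419,222)

```bash
cat > h.py <<'E'
from bench import arm
import cv2,numpy as np
from scipy.spatial.transform import Rotation as R
def ray(cp,uv):
    uv=np.atleast_2d(np.asarray(uv,float)); K=cp['K']
    d=(uv-[K[0,2],K[1,2]])/[K[0,0],K[1,1]]
    s=d.copy()
    for _ in range(20): s=d/(1+cp['k1']*(s**2).sum(1,keepdims=True))
    return R.from_quat(cp['orientation']).apply(np.c_[s,np.ones(len(s))])
def world(cp,uv,z):
    r=ray(cp,uv); p=np.array(cp['position']); return p+r*((z-p[2])/r[:,2])[:,None]
def proj(cp,P):
    q=R.from_quat(cp['orientation']).inv().apply(np.atleast_2d(P)-cp['position']); s=q[:,:2]/q[:,2:]
    s=s*(1+cp['k1']*(s**2).sum(1,keepdims=True)); return s*np.diag(cp['K'])[:2]+cp['K'][:2,2]
def wrist(name):
    cp=arm.camera_params('wrist'); im=arm.get_image('wrist'); cv2.imwrite(f'pics/{name}.png',im[:,:,::-1])
    np.save(f'pics/{name}.npy',cp,allow_pickle=True); return cp,im
E
python3 - <<'E'
from h import *
cp=arm.camera_params('top')
for n,uv in dict(round=(149,233),oblong=(210,188),square=(244,233),tri=(350,237),cross=(305,193),pot=(419,222)).items(): print(n,world(cp,uv,11).round())
c,im=wrist('w0'); print(c)
s=arm.read_state();print(R.from_quat(s['ee_rot']).as_matrix().round(2), s['clock'])
E
```

```text
round [[476. 260.  11.]]
oblong [[593. 108.  11.]]
square [[477.  17.  11.]]
tri [[ 469. -249.   11.]]
cross [[ 581. -137.   11.]]
pot [[ 507. -426.   11.]]
{'K': array([[356.55583381,   0.        , 282.27367043],
       [  0.        , 356.55583381, 210.30136903],
       [  0.        ,   0.        ,   1.        ]]), 'k1': 0.02676096168837354, 'position': array([246.36527404, 579.73408466, 371.83488267]), 'orientation': array([-0.59519388,  0.78846883,  0.12295491, -0.09456866])}
[[ 0.96 -0.27 -0.  ]
 [-0.27 -0.96 -0.  ]
 [ 0.    0.   -1.  ]] 0.15
```

View pics/w0.png

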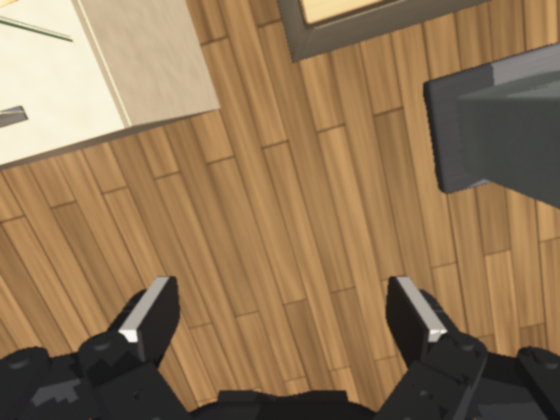

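The wrist view shows only floor and furniture so far. The fingers are at the lower edge, and image-up is tool +x. I'll move over the left boards, then the right ones, and measure each from close by.

```bash

A='[{"x":0.07,"y":-0.13,"az":0.011},{"x":0.07,"y":-0.13,"az":0.011},{"x":0.07,"y":-0.13,"az":0.011},{"x":0.07,"y":-0.13,"az":0.011}]'; unset A
python3 -m handwheel '[{"x":0.07,"y":-0.13,"az":0.011},{"x":0.07,"y":-0.13,"az":0.011},{"x":0.07,"y":-0.13,"az":0.011},{"x":0.07,"y":-0.13,"az":0.011},{"x":0.07,"y":-0.13,"az":0.011},{"x":0.07,"y":-0.13,"az":0.011},{"x":0.07,"y":-0.13,"az":0.011},{"x":0.07,"y":-0.13,"az":0.011}]'
python3 -m handwheel '[{"x":0.07,"y":-0.13,"az":0.011},{"x":0.07,"y":-0.13,"az":0.011},{"x":0.07,"y":-0.13,"az":0.011},{"x":0.07,"y":-0.13,"az":0.011},{"x":0.07,"y":-0.13,"az":0.011},{"x":0.07,"y":-0.13,"az":0.022},{"x":0.07,"y":-0.13,"az":0.022},{}]'
python3 -c "
from h import *
wrist('wl')"
python3 -m handwheel '[{"y":-0.24},{"y":-0.24},{"y":-0.24},{"y":-0.24},{"y":-0.24},{"y":-0.24},{"y":-0.24},{}]'
python3 -m handwheel '[{},{},{},{},{},{},{},{}]'
python3 -c "
from h import *
wrist('wr')"
```

```text
invalid input at $[0]: expected keys x, y, z, ax, ay, az
invalid input at $[0]: expected keys x, y, z, ax, ay, az
invalid input at $[0]: expected keys x, y, z, ax, ay, az
invalid input at $[0]: expected keys x, y, z, ax, ay, az
```

View pics/wl.png

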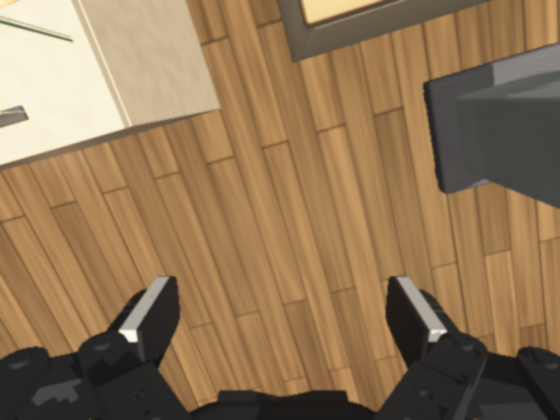

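View pics/wr.png

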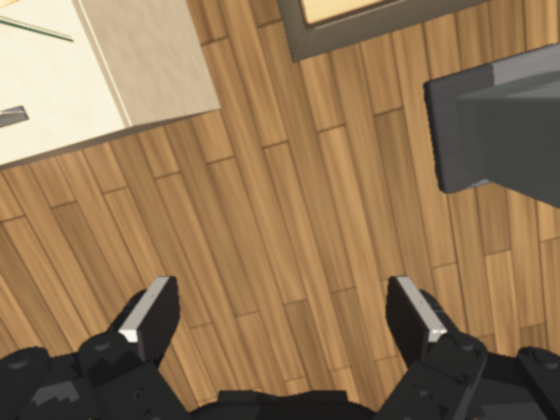

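All six keys are needed in every row, so the calls were refused and both pictures repeat the start view. I'll resend with full rows.

```bash

python3 -m handwheel '[{"x":0.07,"y":-0.13,"z":0,"ax":0,"ay":0,"az":0.011},{"x":0.07,"y":-0.13,"z":0,"ax":0,"ay":0,"az":0.011},{"x":0.07,"y":-0.13,"z":0,"ax":0,"ay":0,"az":0.011},{"x":0.07,"y":-0.13,"z":0,"ax":0,"ay":0,"az":0.011},{"x":0.07,"y":-0.13,"z":0,"ax":0,"ay":0,"az":0.011},{"x":0.07,"y":-0.13,"z":0,"ax":0,"ay":0,"az":0.011},{"x":0.07,"y":-0.13,"z":0,"ax":0,"ay":0,"az":0.011},{"x":0.07,"y":-0.13,"z":0,"ax":0,"ay":0,"az":0.011}]'
python3 -m handwheel '[{"x":0.07,"y":-0.13,"z":0,"ax":0,"ay":0,"az":0.011},{"x":0.07,"y":-0.13,"z":0,"ax":0,"ay":0,"az":0.011},{"x":0.07,"y":-0.13,"z":0,"ax":0,"ay":0,"az":0.011},{"x":0.07,"y":-0.13,"z":0,"ax":0,"ay":0,"az":0.011},{"x":0.07,"y":-0.13,"z":0,"ax":0,"ay":0,"az":0.011},{"x":0.07,"y":-0.13,"z":0,"ax":0,"ay":0,"az":0.022},{"x":0.07,"y":-0.13,"z":0,"ax":0,"ay":0,"az":0.022},{"x":0,"y":0,"z":0,"ax":0,"ay":0,"az":0}]'
python3 -c "
from h import *
wrist('wl1')"
python3 -m handwheel '[{"x":0,"y":-0.2,"z":0,"ax":0,"ay":0,"az":0},{"x":0,"y":-0.2,"z":0,"ax":0,"ay":0,"az":0},{"x":0,"y":-0.2,"z":0,"ax":0,"ay":0,"az":0},{"x":0,"y":-0.2,"z":0,"ax":0,"ay":0,"az":0},{"x":0,"y":-0.2,"z":0,"ax":0,"ay":0,"az":0},{"x":0,"y":-0.2,"z":0,"ax":0,"ay":0,"az":0},{"x":0,"y":-0.2,"z":0,"ax":0,"ay":0,"az":0},{"x":0,"y":-0.2,"z":0,"ax":0,"ay":0,"az":0}]'
python3 -m handwheel '[{"x":0,"y":-0.2,"z":0,"ax":0,"ay":0,"az":0},{"x":0,"y":-0.2,"z":0,"ax":0,"ay":0,"az":0},{"x":0,"y":0,"z":0,"ax":0,"ay":0,"az":0},{"x":0,"y":0,"z":0,"ax":0,"ay":0,"az":0},{"x":0,"y":0,"z":0,"ax":0,"ay":0,"az":0},{"x":0,"y":0,"z":0,"ax":0,"ay":0,"az":0},{"x":0,"y":0,"z":0,"ax":0,"ay":0,"az":0},{"x":0,"y":0,"z":0,"ax":0,"ay":0,"az":0}]'
python3 -c "
from h import *
wrist('wr1')"
```

```text
clock: 1.05
position: [283.1, 392.0, 231.4]
ee_rot: [0.998, -0.069, 0.0, -0.0]
contact_force: [0.0, 0.3, -0.4]
gripper_width: 85.1
grasp_force: 0.0
clock: 1.85
position: [381.3, 208.9, 231.3]
ee_rot: [1.0, 0.007, -0.0, 0.0]
contact_force: [-0.6, 0.1, 0.2]
gripper_width: 85.4
grasp_force: 0.0
clock: 2.7
position: [380.9, -109.6, 231.7]
ee_rot: [1.0, 0.009, 0.001, -0.0]
contact_force: [0.9, -0.4, 0.4]
gripper_width: 85.6
grasp_force: 0.0
clock: 3.5
position: [381.0, -188.1, 231.5]
ee_rot: [1.0, 0.009, 0.0, 0.0]
contact_force: [0.4, 0.3, -0.3]
gripper_width: 85.5
grasp_force: 0.0
```

View pics/wl1.png

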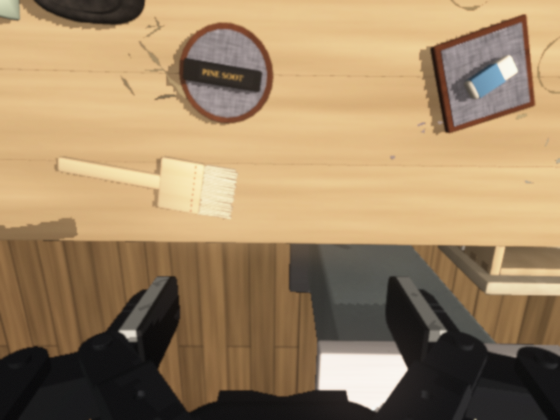

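View pics/wr1.png

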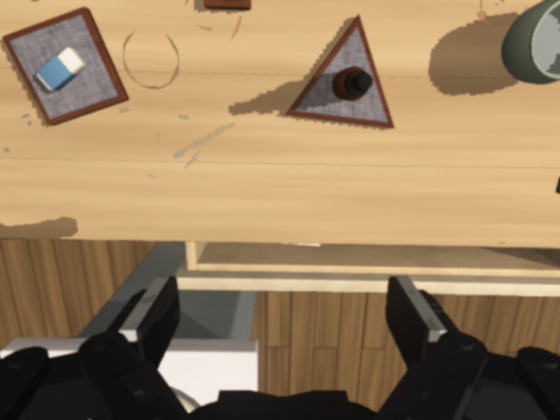

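The left view shows the round board centred at about (226,73) with the ink stick, and the square board at (484,73) with the eraser. The right view shows the triangle with corners at about (358,17), (289,113) and (393,127), with the bottle at (352,83). Next I'll move forward to see the oblong board and the cross.

```bash

python3 -m handwheel '[{"x":0.15,"y":0.2,"z":0,"ax":0,"ay":0,"az":0},{"x":0.15,"y":0.2,"z":0,"ax":0,"ay":0,"az":0},{"x":0.15,"y":0.2,"z":0,"ax":0,"ay":0,"az":0},{"x":0.15,"y":0.2,"z":0,"ax":0,"ay":0,"az":0},{"x":0,"y":0.2,"z":0,"ax":0,"ay":0,"az":0},{"x":0,"y":0,"z":0,"ax":0,"ay":0,"az":0},{"x":0,"y":0,"z":0,"ax":0,"ay":0,"az":0},{"x":0,"y":0,"z":0,"ax":0,"ay":0,"az":0}]'
python3 -c "
from h import *
wrist('wc1')"
```

```text
clock: 4.35
position: [500.4, 10.7, 231.3]
ee_rot: [1.0, 0.008, -0.0, 0.0]
contact_force: [0.2, -0.2, 0.6]
gripper_width: 85.4
grasp_force: 0.0
```

View pics/wc1.png

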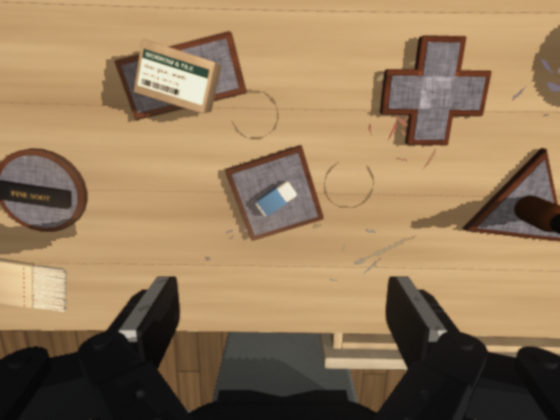

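The centre view shows the square board at (275,193), with all four corners of the oblong board visible at (118,60), (135,117), (243,92) and (230,35). The carton is at about (177,77) and the cross at (437,90). I'll segment these to get positions.

```bash
cat > m.py <<'E'
from h import *
def load(n): return np.load(f'pics/{n}.npy',allow_pickle=True).item(),cv2.imread(f'pics/{n}.png')
def felt(im):
    b,g,r=[im[:,:,i].astype(float) for i in range(3)]
    mx=im.max(2).astype(float);mn=im.min(2)
    m=((mx-mn<40)&(mx>60)&(mx<165)&(b>0.8*r)).astype(np.uint8)*255
    return cv2.morphologyEx(m,cv2.MORPH_OPEN,np.ones((3,3)))
def pts(m,box):
    k=np.zeros_like(m);x0,y0,x1,y1=box;k[y0:y1,x0:x1]=m[y0:y1,x0:x1]
    n,l,s,_=cv2.connectedComponentsWithStats(k)
    big=[i for i in range(1,n) if s[i,4]>60]
    k=np.isin(l,big); v,u=np.nonzero(k); return np.c_[u,v].astype(float)
def rect(cp,uv,z):
    w=world(cp,uv,z)[:,:2].astype(np.float32)
    (c,s,a)=cv2.minAreaRect(w)
    if s[0]>s[1]: s=s[::-1];a+=90
    a=(a)%180   # angle of short axis (x) 
    return np.round([*c,*s,a],1)
E
python3 - <<'E'
from m import *
cc=load('wc1');cl=load('wl1');cr=load('wr1')
print('cams',[c[0]['position'].round() for c in(cc,cl,cr)])
for n,(cp,im),b in [('sq',cc,(215,135,335,250)),('sq',cl,(425,5,545,140)),('sq',cr,(0,0,135,130)),('obl',cc,(105,20,255,125)),('cross',cc,(375,25,500,155))]:
    p=pts(felt(im),b);print(n,len(p),rect(cp,p,11),p.min(0),p.max(0))
for n,(cp,im),b in[('rd',cl,(170,15,280,130)),('rd',cc,(0,140,95,240))]:
    w=world(cp,pts(felt(im),b),11)[:,:2].astype(np.float32);print(n,cv2.minEnclosingCircle(w))
cp,im=cr;w=world(cp,pts(felt(im),(280,10,400,135)),11)[:,:2].astype(np.float32)
a,t=cv2.minEnclosingTriangle(w.reshape(-1,1,2));t=t[:,0];c=t.mean(0);d=t-c
print('tri',c,np.hypot(*d.T),np.degrees(np.arctan2(d[:,1],d[:,0])))
# items
for n,(cp,im),b in[('er',cc,(240,165,310,225)),('er',cl,(455,45,530,110)),('er',cr,(25,35,95,100))]:
    h=im.astype(int); m=(((h[:,:,0]-h[:,:,2]>35))|(im.min(2)>175)).astype(np.uint8)*255
    print(n,rect(cp,pts(m,b),23))
cp,im=cl; m=((im.max(2)<55)).astype(np.uint8)*255; print('ink',rect(cp,pts(m,(178,45,270,105)),21))
m=((im.max(2)<40)).astype(np.uint8)*255; print('ink',rect(cp,pts(m,(178,45,270,105)),21))
# crops enlarged
cv2.imwrite('pics/crop.png',np.hstack([cv2.resize(cc[1][20:130,100:260],None,fx=2.5,fy=2.5,interpolation=3),cv2.resize(cr[1][5:115+20,285:285+0+115],None,fx=2.75/1.3,fy=2.75/1.3)[:275]]))
E
```

```text
cams [array([579.,  12., 373.]), array([460., 210., 373.]), array([ 460., -186.,  373.])]
sq 3722 [478.9  17.8  70.9  70.9  18.9] [233. 154.] [315. 233.]
sq 5166 [478.3  18.7  71.4  71.5  19. ] [442.  24.] [528. 125.]
sq 5341 [478.4  17.   71.2  71.6  19. ] [11. 16.] [116. 117.]
obl 2126 [597.2 109.5  49.7 100.6  14. ] [123.  40.] [237. 111.]
cross 4743 [ 583.  -135.    80.2   80.7  134.9] [389.  42.] [484. 138.]
rd ((477.5065612792969, 263.7481384277344), 38.28137969970703)
rd ((477.8670959472656, 263.109619140625), 38.402828216552734)
tri [ 467.65833 -247.71541] [52.148613 52.0826   52.01838 ] [  -6.0168962 -126.14028    113.98443  ]
er [479.4  15.4  18.3  36.8  36. ]
er [477.8  18.   19.6  39.5  35.5]
er [478.4  13.9  19.7  38.9  36.4]
ink [476.4 266.1  17.1  69.7 171.6]
ink [0. 0. 0. 0. 0.]
```

View pics/crop.png

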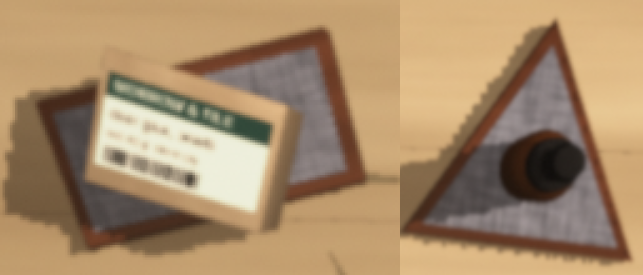

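```bash
python3 - <<'E'
from m import *
cp,im=load('wc1')
q=np.array([(38,103),(92,248),(365,183),(325,28)])/2.5+[100,20]
w=world(cp,q,11)[:,:2];print('obl',w.round(1).tolist(),w.mean(0).round(1))
p=pts(felt(im),(105,20,255,125));w=world(cp,p,11)[:,:2]-[597,109]
t=np.radians(14);l=w@np.array([[np.cos(t),-np.sin(t)],[np.sin(t),np.cos(t)]]);print('obl local pct',np.percentile(l,[0,1,3,97,99,100],axis=0).round(1).tolist())
h=im.astype(int);m=((im.min(2)>150)|((h[:,:,1]-h[:,:,2]>8)&(h[:,:,1]<120))).astype(np.uint8)*255
print('label',rect(cp,pts(m,(125,35,225,120)),47))
q=np.array([(103,48),(280,100),(260,205),(85,180)])/2.5+[100,20]
w=world(cp,q,47)[:,:2];print('carton top',w.round(1).tolist(),w.mean(0).round(1))
cr,ir=load('wr1')
for z in(97,90): print('bulb',z,world(cr,(364.4,80.7),z).round(1))
for z in(50,60): print('shoulder',z,world(cr,(351.2,83),z).round(1))
ct=arm.camera_params('top')
s=arm.read_state();print(s['joints'].round(3),s['position'],R.from_quat(s['ee_rot']).as_rotvec())
E
```

```text
obl [[605.7, 167.9], [553.8, 154.0], [580.1, 46.9], [633.2, 60.5]] [593.2 107.3]
obl local pct [[-24.6, -49.8], [-24.2, -49.3], [-23.4, -48.5], [19.1, 49.3], [22.5, 50.2], [25.1, 50.7]]
label [591.3 105.2  29.6  56.8 163.8]
carton top [[620.3, 128.9], [605.9, 71.5], [572.1, 80.1], [579.0, 139.7]] [594.3 105.1]
bulb 97 [[ 470.5 -245.9   97. ]]
bulb 90 [[ 470.8 -247.4   90. ]]
shoulder 50 [[ 470.4 -245.    50. ]]
shoulder 60 [[ 470.  -243.2   60. ]]
[ 0.346  0.172 -0.29   0.    -1.109  1.241] [500.44860257  10.37045692 231.42221889] [3.14137722e+00 2.49611272e-02 4.20449061e-05]
```

Yaw is about 0.9° at present, and J6 leaves room from about −200° to +100° of yaw. First move: the bottle to the cross. TCP z will be 29, so the gripper body clears the bulb.

```bash

python3 -m handwheel '[{"x":-0.019,"y":-0.16,"z":-0.0625,"ax":0,"ay":0,"az":-0.01},{"x":-0.019,"y":-0.16,"z":-0.0625,"ax":0,"ay":0,"az":0},{"x":-0.019,"y":-0.16,"z":-0.0625,"ax":0,"ay":0,"az":0},{"x":-0.019,"y":-0.16,"z":-0.0625,"ax":0,"ay":0,"az":0},{"x":-0.019,"y":-0.16,"z":-0.0625,"ax":0,"ay":0,"az":0},{"x":-0.019,"y":-0.16,"z":-0.0625,"ax":0,"ay":0,"az":0},{"x":-0.019,"y":-0.16,"z":-0.0625,"ax":0,"ay":0,"az":0},{"x":-0.019,"y":-0.166,"z":-0.0625,"ax":0,"ay":0,"az":0}]'
python3 -m handwheel '[{"x":0,"y":0,"z":0,"ax":0,"ay":0,"az":0},{"x":0,"y":0,"z":-0.1,"ax":0,"ay":0,"az":0},{"x":0,"y":0,"z":-0.1,"ax":0,"ay":0,"az":0},{"x":0,"y":0,"z":-0.1,"ax":0,"ay":0,"az":0},{"x":0,"y":0,"z":-0.1,"ax":0,"ay":0,"az":0},{"x":0,"y":0,"z":-0.11,"ax":0,"ay":0,"az":0},{"x":0,"y":0,"z":0,"ax":0,"ay":0,"az":0},{"x":0,"y":0,"z":0,"ax":0,"ay":0,"az":0}]'
python3 -c "
from h import *
wrist('b1')"
```

```text
clock: 5.2
position: [469.3, -248.4, 131.2]
ee_rot: [1.0, -0.0, 0.0, 0.0]
contact_force: [0.2, 0.7, -0.9]
gripper_width: 85.5
grasp_force: 0.0
clock: 6.0
position: [470.4, -246.5, 29.9]
ee_rot: [1.0, 0.0, 0.0, 0.0]
contact_force: [0.0, 0.1, 0.9]
gripper_width: 85.3
grasp_force: 0.0
```

View pics/b1.png

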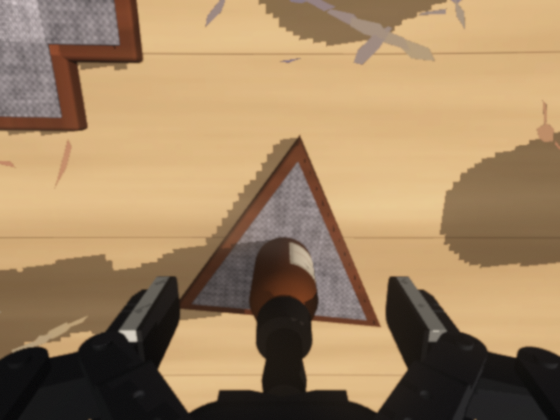

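The bottle stands centred between the fingers. I'll grip it, lift it and carry it to the cross at (583,−135).

```bash

python3 -m handwheel '[{"x":0,"y":0,"z":0,"ax":0,"ay":0,"az":0},{"x":0,"y":0,"z":0,"ax":0,"ay":0,"az":0},{"x":0,"y":0,"z":0,"ax":0,"ay":0,"az":0},{"x":0,"y":0,"z":0,"ax":0,"ay":0,"az":0},{"x":0,"y":0,"z":0,"ax":0,"ay":0,"az":0},{"x":0,"y":0,"z":0,"ax":0,"ay":0,"az":0},{"x":0,"y":0,"z":0,"ax":0,"ay":0,"az":0},{"x":0,"y":0,"z":0,"ax":0,"ay":0,"az":0}]' -1
python3 -m handwheel '[{"x":0,"y":0,"z":0.05,"ax":0,"ay":0,"az":0},{"x":0,"y":0,"z":0.1,"ax":0,"ay":0,"az":0},{"x":0,"y":0,"z":0.1,"ax":0,"ay":0,"az":0},{"x":0.09,"y":0.09,"z":0,"ax":0,"ay":0,"az":0},{"x":0.09,"y":0.09,"z":0,"ax":0,"ay":0,"az":0},{"x":0.09,"y":0.09,"z":0,"ax":0,"ay":0,"az":0},{"x":0.09,"y":0.09,"z":0,"ax":0,"ay":0,"az":0},{"x":0.09,"y":0.09,"z":0,"ax":0,"ay":0,"az":0}]'
python3 -m handwheel '[{"x":0.09,"y":0.09,"z":0,"ax":0,"ay":0,"az":0},{"x":0.0225,"y":0.015,"z":0,"ax":0,"ay":0,"az":0},{"x":0,"y":0,"z":0,"ax":0,"ay":0,"az":0},{"x":0,"y":0,"z":-0.08,"ax":0,"ay":0,"az":0},{"x":0,"y":0,"z":-0.08,"ax":0,"ay":0,"az":0},{"x":0,"y":0,"z":-0.05,"ax":0,"ay":0,"az":0},{"x":0,"y":0,"z":-0.03,"ax":0,"ay":0,"az":0},{"x":0,"y":0,"z":0,"ax":0,"ay":0,"az":0}]'
```

```text
clock: 6.85
position: [470.9, -246.1, 29.9]
ee_rot: [1.0, 0.001, 0.0, 0.0]
contact_force: [-1.1, -0.1, 5.7]
gripper_width: 25.9
grasp_force: 59.0
clock: 7.65
position: [560.6, -155.2, 79.3]
ee_rot: [1.0, 0.0, -0.0, -0.0]
contact_force: [0.2, -0.1, -0.4]
gripper_width: 26.1
grasp_force: 59.0
clock: 8.45
position: [582.5, -135.5, 31.0]
ee_rot: [1.0, 0.0, -0.0, 0.0]
contact_force: [0.5, 0.3, -0.4]
gripper_width: 26.2
grasp_force: 59.2
```

```bash

python3 -m handwheel '[{"x":0,"y":0,"z":-0.007,"ax":0,"ay":0,"az":0},{"x":0,"y":0,"z":0,"ax":0,"ay":0,"az":0},{"x":0,"y":0,"z":0,"ax":0,"ay":0,"az":0},{"x":0,"y":0,"z":0,"ax":0,"ay":0,"az":0},{"x":0,"y":0,"z":0,"ax":0,"ay":0,"az":0},{"x":0,"y":0,"z":0,"ax":0,"ay":0,"az":0},{"x":0,"y":0,"z":0,"ax":0,"ay":0,"az":0},{"x":0,"y":0,"z":0,"ax":0,"ay":0,"az":0}]'
python3 -m handwheel '[{"x":0,"y":0,"z":0,"ax":0,"ay":0,"az":0},{"x":0,"y":0,"z":0,"ax":0,"ay":0,"az":0},{"x":0,"y":0,"z":0,"ax":0,"ay":0,"az":0},{"x":0,"y":0,"z":0.05,"ax":0,"ay":0,"az":0},{"x":0,"y":0,"z":0.1,"ax":0,"ay":0,"az":0},{"x":0,"y":0,"z":0.15,"ax":0,"ay":0,"az":0},{"x":0,"y":0,"z":0.15,"ax":0,"ay":0,"az":0},{"x":0,"y":0,"z":0.05,"ax":0,"ay":0,"az":0}]' 0.5
python3 -m handwheel '[{"x":-0.065,"y":0.094,"z":0,"ax":0,"ay":0,"az":-0.075},{"x":-0.065,"y":0.094,"z":0,"ax":0,"ay":0,"az":-0.075},{"x":-0.065,"y":0.094,"z":0,"ax":0,"ay":0,"az":-0.075},{"x":-0.065,"y":0.094,"z":0,"ax":0,"ay":0,"az":-0.075},{"x":-0.065,"y":0.094,"z":0,"ax":0,"ay":0,"az":-0.075},{"x":-0.065,"y":0.094,"z":0,"ax":0,"ay":0,"az":-0.075},{"x":-0.065,"y":0.094,"z":0,"ax":0,"ay":0,"az":-0.075},{"x":-0.065,"y":0.094,"z":0,"ax":0,"ay":0,"az":-0.075}]'
python3 -m handwheel '[{"x":0,"y":0,"z":0,"ax":0,"ay":0,"az":0},{"x":0,"y":0,"z":0,"ax":0,"ay":0,"az":0},{"x":0,"y":0,"z":0,"ax":0,"ay":0,"az":0},{"x":0,"y":0,"z":0,"ax":0,"ay":0,"az":0},{"x":0,"y":0,"z":0,"ax":0,"ay":0,"az":0},{"x":0,"y":0,"z":0,"ax":0,"ay":0,"az":0},{"x":0,"y":0,"z":0,"ax":0,"ay":0,"az":0},{"x":0,"y":0,"z":0,"ax":0,"ay":0,"az":0}]' 0
python3 -c "
from m import *
cp,_=wrist('e1'); im=cv2.imread('pics/e1.png')
s=arm.read_state();print(s['position'],R.from_quat(s['ee_rot']).as_euler('zyx',degrees=True))
h=im.astype(int); m=(((h[:,:,0]-h[:,:,2]>35))|(im.min(2)>175)).astype(np.uint8)*255
p0=proj(cp,[478.5,15.6,23])[0].astype(int);print(p0);b=[max(0,p0[0]-70),max(0,p0[1]-70),p0[0]+70,min(420,p0[1]+70)]
p=pts(m,b);print(rect(cp,p,23),p.min(0),p.max(0))
p=pts(felt(im),[max(0,p0[0]-130),max(0,p0[1]-130),p0[0]+130,p0[1]+85]);print(rect(cp,p,11))
"
```

```text
clock: 9.25
position: [582.9, -135.0, 30.0]
ee_rot: [1.0, 0.001, 0.0, 0.0]
contact_force: [0.3, 0.8, 0.3]
gripper_width: 26.6
grasp_force: 59.2
clock: 10.05
position: [585.0, -135.2, 134.3]
ee_rot: [1.0, 0.001, 0.004, 0.0]
contact_force: [-0.1, 0.4, 0.6]
gripper_width: 64.2
grasp_force: 0.0
clock: 10.85
position: [478.0, 16.0, 129.9]
ee_rot: [0.89, -0.456, -0.0, 0.0]
contact_force: [-0.2, -0.1, -0.1]
gripper_width: 64.1
grasp_force: 0.0
clock: 11.65
position: [478.9, 15.3, 129.9]
ee_rot: [0.891, -0.453, -0.0, 0.0]
contact_force: [-0.2, 0.6, 1.4]
gripper_width: 42.6
grasp_force: 0.0
[478.89193074  15.33120021 129.88783245] [ 5.39324740e+01 -2.61306694e-03  1.79998810e+02]
[282 209]
[479.   15.   18.3  37.5  36. ] [270. 183.] [295. 232.]
[468.6  29.8 118.6 130.6 126. ]
```

View pics/e1.png

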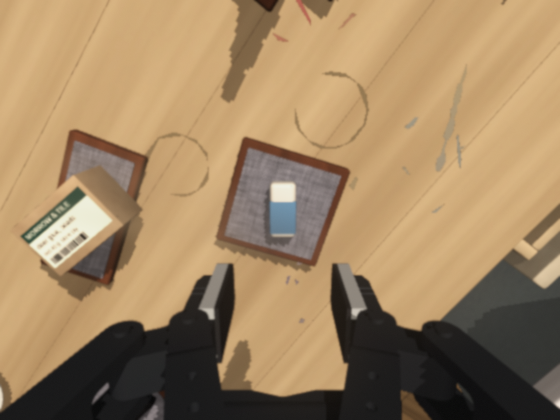

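The eraser is centred at (282,208), squarely under the closing axis; the carton shows at the left, about (85,220). I'll descend and grip.

```bash

python3 -m handwheel '[{"x":0,"y":0,"z":-0.1,"ax":0,"ay":0,"az":0},{"x":0,"y":0,"z":-0.15,"ax":0,"ay":0,"az":0},{"x":0,"y":0,"z":-0.15,"ax":0,"ay":0,"az":0},{"x":0,"y":0,"z":-0.1,"ax":0,"ay":0,"az":0},{"x":0,"y":0,"z":-0.05,"ax":0,"ay":0,"az":0},{"x":0,"y":0,"z":-0.035,"ax":0,"ay":0,"az":0},{"x":0,"y":0,"z":0,"ax":0,"ay":0,"az":0},{"x":0,"y":0,"z":0,"ax":0,"ay":0,"az":0}]'
python3 -m handwheel '[{"x":0,"y":0,"z":0,"ax":0,"ay":0,"az":0},{"x":0,"y":0,"z":0,"ax":0,"ay":0,"az":0},{"x":0,"y":0,"z":0,"ax":0,"ay":0,"az":0},{"x":0,"y":0,"z":0,"ax":0,"ay":0,"az":0},{"x":0,"y":0,"z":0,"ax":0,"ay":0,"az":0},{"x":0,"y":0,"z":0,"ax":0,"ay":0,"az":0},{"x":0,"y":0,"z":0,"ax":0,"ay":0,"az":0},{"x":0,"y":0,"z":0,"ax":0,"ay":0,"az":0}]' -1
```

```text
clock: 12.5
position: [479.5, 15.6, 13.6]
ee_rot: [0.891, -0.453, 0.001, -0.001]
contact_force: [-0.3, -0.3, 0.1]
gripper_width: 42.3
grasp_force: 0.0
clock: 13.3
position: [479.5, 15.6, 14.0]
ee_rot: [0.891, -0.453, 0.001, -0.001]
contact_force: [-1.6, -0.1, 6.2]
gripper_width: 17.3
grasp_force: 60.1
```

```bash

python3 -m handwheel '[{"x":0,"y":0,"z":0.05,"ax":0,"ay":0,"az":0},{"x":0,"y":0,"z":0.1,"ax":0,"ay":0,"az":0},{"x":0,"y":0,"z":0.1,"ax":0,"ay":0,"az":0},{"x":0,"y":-0.1,"z":0.05,"ax":0,"ay":0,"az":0},{"x":-0.008,"y":-0.14,"z":0,"ax":0,"ay":0,"az":0.06},{"x":-0.008,"y":-0.14,"z":0,"ax":0,"ay":0,"az":0.06},{"x":-0.008,"y":-0.14,"z":0,"ax":0,"ay":0,"az":0.06},{"x":-0.008,"y":-0.14,"z":0,"ax":0,"ay":0,"az":0.06}]'
python3 -m handwheel '[{"x":-0.008,"y":-0.14,"z":0,"ax":0,"ay":0,"az":0.06},{"x":-0.008,"y":-0.14,"z":0,"ax":0,"ay":0,"az":0.06},{"x":-0.008,"y":-0.14,"z":0,"ax":0,"ay":0,"az":0.06},{"x":0,"y":-0.14,"z":0,"ax":0,"ay":0,"az":0.06},{"x":0,"y":-0.095,"z":0,"ax":0,"ay":0,"az":0.053},{"x":0,"y":0,"z":0,"ax":0,"ay":0,"az":0},{"x":0,"y":0,"z":0,"ax":0,"ay":0,"az":0},{"x":0,"y":0,"z":0,"ax":0,"ay":0,"az":0}]'
python3 -c "
from m import *
cp,_=wrist('t1'); im=cv2.imread('pics/t1.png')
s=arm.read_state();print(s['position'],R.from_quat(s['ee_rot']).as_euler('zyx',degrees=True))
p=proj(cp,[467.7,-247.7,11])[0];print(p)
"
```

```text
clock: 14.1
position: [472.4, -117.6, 73.7]
ee_rot: [0.961, -0.276, 0.001, -0.0]
contact_force: [0.3, 0.2, -0.2]
gripper_width: 17.1
grasp_force: 59.4
clock: 14.9
position: [467.5, -247.0, 73.2]
ee_rot: [0.999, -0.052, 0.0, -0.0]
contact_force: [0.5, 0.7, -1.0]
gripper_width: 17.0
grasp_force: 59.4
[ 467.68553311 -246.84080187   73.1722825 ] [ 5.93782586e+00  9.79671729e-03 -1.79995100e+02]
[283.56180134 230.21096885]
```

View pics/t1.png

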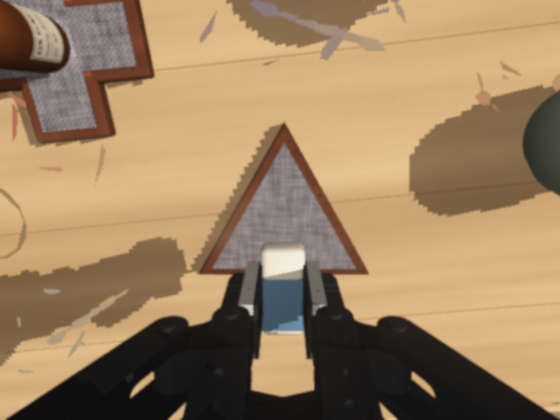

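The eraser hangs straight at (283,288), in line with the triangle's axis: apex (284,123), base corners (200,272) and (368,272). I'll recheck the centre from these corners.

```bash
python3 -c "
from m import *
cp,im=load('t1')
w=world(cp,[(284,123),(200,272),(368,272)],11)[:,:2];print(w,w.mean(0),np.hypot(*(w-w.mean(0)).T))
print(world(cp,[(262,243),(304,243),(304,332),(262,332)],73.5+10)[:,:2].round(1))
m=felt(im);v,u=np.nonzero(m[120:272,195:372]);p=np.c_[u+195,v+120].astype(float);w=world(cp,p,11)[:,:2].astype(np.float32)
a,t=cv2.minEnclosingTriangle(w.reshape(-1,1,2));t=t[:,0];c=t.mean(0);print(c,np.hypot(*(t-c).T))
"
```

```text
[[ 531.05702027 -254.51251128]
 [ 445.06885851 -192.09380149]
 [ 433.94415218 -298.02236445]] [ 470.02334365 -248.20955907] [61.35826666 61.41420502 61.50628941]
[[ 491.  -241.2]
 [ 489.2 -257.8]
 [ 447.7 -254.2]
 [ 449.6 -236.2]]
[ 466.92148 -247.65166] [53.57984  53.59564  53.783325]
```

```bash

python3 -m handwheel '[{"x":0,"y":0,"z":-0.1,"ax":0,"ay":0,"az":0},{"x":0,"y":0,"z":-0.1,"ax":0,"ay":0,"az":0},{"x":0,"y":0,"z":-0.05,"ax":0,"ay":0,"az":0},{"x":0,"y":0,"z":-0.03,"ax":0,"ay":0,"az":0},{"x":0,"y":0,"z":-0.018,"ax":0,"ay":0,"az":0},{"x":0,"y":0,"z":0,"ax":0,"ay":0,"az":0},{"x":0,"y":0,"z":0,"ax":0,"ay":0,"az":0},{"x":0,"y":0,"z":0,"ax":0,"ay":0,"az":0}]'
python3 -m handwheel '[{"x":0,"y":0,"z":0,"ax":0,"ay":0,"az":0},{"x":0,"y":0,"z":0,"ax":0,"ay":0,"az":0},{"x":0,"y":0,"z":0,"ax":0,"ay":0,"az":0},{"x":0,"y":0,"z":0.05,"ax":0,"ay":0,"az":0},{"x":0,"y":0,"z":0.15,"ax":0,"ay":0,"az":0},{"x":0,"y":0,"z":0.2,"ax":0,"ay":0,"az":0},{"x":0,"y":0,"z":0.2,"ax":0,"ay":0,"az":0},{"x":0,"y":0,"z":0.1,"ax":0,"ay":0,"az":0}]' 0.5
python3 -m handwheel '[{"x":0.0625,"y":0.1765,"z":0,"ax":0,"ay":0,"az":0.089},{"x":0.0625,"y":0.1765,"z":0,"ax":0,"ay":0,"az":0.089},{"x":0.0625,"y":0.1765,"z":0,"ax":0,"ay":0,"az":0.089},{"x":0.0625,"y":0.1765,"z":0,"ax":0,"ay":0,"az":0.089},{"x":0.0625,"y":0.1765,"z":0,"ax":0,"ay":0,"az":0.089},{"x":0.0625,"y":0.1765,"z":0,"ax":0,"ay":0,"az":0.089},{"x":0.0625,"y":0.1765,"z":0,"ax":0,"ay":0,"az":0.089},{"x":0.0625,"y":0.1765,"z":0,"ax":0,"ay":0,"az":0.089}]'
python3 -m handwheel '[{"x":0.0625,"y":0.1765,"z":0,"ax":0,"ay":0,"az":0.089},{"x":0.0625,"y":0.1765,"z":0,"ax":0,"ay":0,"az":0.088},{"x":0,"y":0,"z":0,"ax":0,"ay":0,"az":0},{"x":0,"y":0,"z":0,"ax":0,"ay":0,"az":0},{"x":0,"y":0,"z":0,"ax":0,"ay":0,"az":0},{"x":0,"y":0,"z":0,"ax":0,"ay":0,"az":0},{"x":0,"y":0,"z":0,"ax":0,"ay":0,"az":0},{"x":0,"y":0,"z":0,"ax":0,"ay":0,"az":0}]' 1
python3 -c "
from m import *
cp,_=wrist('c1'); im=cv2.imread('pics/c1.png')
s=arm.read_state();print(s['position'],R.from_quat(s['ee_rot']).as_euler('zyx',degrees=True),s['joints'].round(2))
h=im.astype(int);m=((im.min(2)>150)|((h[:,:,1]-h[:,:,2]>8)&(h[:,:,1]<120))).astype(np.uint8)*255
u,v=proj(cp,[593,105,47])[0].astype(int);print(u,v)
print('label',rect(cp,pts(m,(u-80,v-80,u+80,v+80)),47))
cv2.imwrite('pics/c1c.png',cv2.resize(im[v-120:v+100,u-140:u+140],None,fx=2.5,fy=2.5,interpolation=3))
print(u-140,v-120)"
```

```text
clock: 15.75
position: [468.4, -247.6, 14.0]
ee_rot: [0.999, -0.052, 0.001, 0.0]
contact_force: [0.9, 1.1, 2.5]
gripper_width: 17.2
grasp_force: 59.9
clock: 16.55
position: [469.2, -248.2, 157.9]
ee_rot: [0.999, -0.052, 0.003, 0.001]
contact_force: [0.3, -1.1, -0.0]
gripper_width: 64.1
grasp_force: 0.0
clock: 17.35
position: [567.9, 36.2, 154.2]
ee_rot: [0.873, 0.488, 0.0, 0.0]
contact_force: [0.0, -0.3, -0.4]
gripper_width: 64.2
grasp_force: 0.0
clock: 18.15
position: [592.6, 104.7, 153.5]
ee_rot: [0.799, 0.602, 0.0, 0.0]
contact_force: [0.3, 0.5, -0.3]
gripper_width: 85.5
grasp_force: 0.0
[592.6008765  104.8143572  153.49923847] [-7.39947457e+01  8.77555206e-03 -1.79994811e+02] [ 0.44  0.41 -0.16 -0.   -1.    2.42]
282 208
label [591.2 105.8  29.2  55.7 164. ]
142 88
```

View pics/c1c.png

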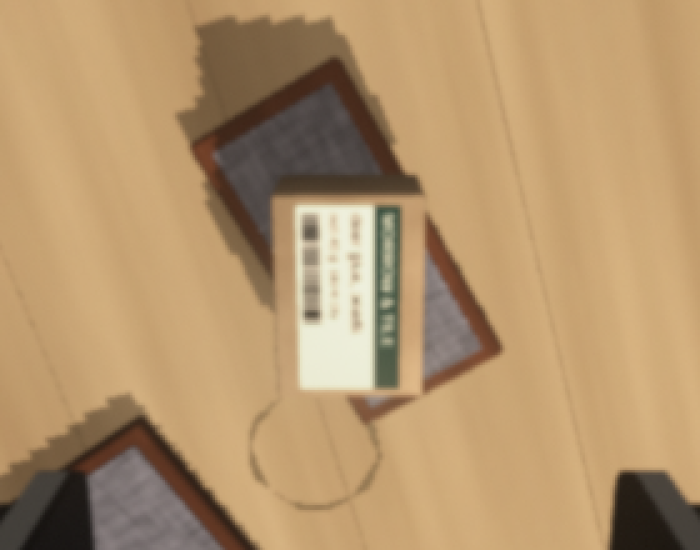

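The carton is square to the fingers: its top face spans crop (272–425, 195–395) and is centred on the TCP. I'll grip it.

```bash

python3 -m handwheel '[{"x":0,"y":0,"z":-0.15,"ax":0,"ay":0,"az":0},{"x":0,"y":0,"z":-0.2,"ax":0,"ay":0,"az":0},{"x":0,"y":0,"z":-0.2,"ax":0,"ay":0,"az":0},{"x":0,"y":0,"z":-0.1,"ax":0,"ay":0,"az":0},{"x":0,"y":0,"z":-0.0465,"ax":0,"ay":0,"az":0},{"x":0,"y":0,"z":0,"ax":0,"ay":0,"az":0},{"x":0,"y":0,"z":0,"ax":0,"ay":0,"az":0},{"x":0,"y":0,"z":0,"ax":0,"ay":0,"az":0}]'
python3 -m handwheel '[{"x":0,"y":0,"z":0,"ax":0,"ay":0,"az":0},{"x":0,"y":0,"z":0,"ax":0,"ay":0,"az":0},{"x":0,"y":0,"z":0,"ax":0,"ay":0,"az":0},{"x":0,"y":0,"z":0,"ax":0,"ay":0,"az":0},{"x":0,"y":0,"z":0,"ax":0,"ay":0,"az":0},{"x":0,"y":0,"z":0,"ax":0,"ay":0,"az":0},{"x":0,"y":0,"z":0,"ax":0,"ay":0,"az":0},{"x":0,"y":0,"z":0,"ax":0,"ay":0,"az":0}]' -1
python3 -m handwheel '[{"x":0,"y":0,"z":0.05,"ax":0,"ay":0,"az":0},{"x":0,"y":0,"z":0.1,"ax":0,"ay":0,"az":0},{"x":0,"y":0,"z":0.1,"ax":0,"ay":0,"az":0},{"x":0,"y":0,"z":0.05,"ax":0,"ay":0,"az":0},{"x":0,"y":0,"z":0,"ax":0,"ay":0,"az":0},{"x":0,"y":0,"z":0,"ax":0,"ay":0,"az":0},{"x":0,"y":0,"z":0,"ax":0,"ay":0,"az":0},{"x":0,"y":0,"z":0,"ax":0,"ay":0,"az":0}]'
python3 -c "
from m import *
cp,_=wrist('o1'); im=cv2.imread('pics/o1.png')
p=pts(felt(im),(120,0,440,300)); print(rect(cp,p,11),len(p),p.min(0),p.max(0))
w=world(cp,p,11)[:,:2]-[597,109]
t=np.radians(14);l=w@np.array([[np.cos(t),-np.sin(t)],[np.sin(t),np.cos(t)]]);print(np.percentile(l,[0,1,3,97,99,100],axis=0).round(1).tolist())"
```

```text
clock: 19.0
position: [593.9, 105.8, 15.7]
ee_rot: [0.798, 0.602, 0.002, 0.0]
contact_force: [0.8, -0.2, -0.5]
gripper_width: 85.5
grasp_force: 0.0
clock: 19.8
position: [593.2, 105.7, 14.8]
ee_rot: [0.798, 0.602, 0.001, 0.0]
contact_force: [0.1, 0.5, 5.1]
gripper_width: 43.0
grasp_force: 62.5
clock: 20.6
position: [592.0, 105.1, 72.9]
ee_rot: [0.798, 0.602, -0.001, -0.0]
contact_force: [-1.5, 0.2, -0.5]
gripper_width: 42.7
grasp_force: 62.0
[593.6 110.3 104.6 106.1 164.1] 6147 [202. 133.] [363. 299.]
[[-74.8, -69.8], [-68.9, -64.5], [-63.4, -57.2], [17.8, 50.4], [18.5, 51.3], [18.9, 51.9]]
```

View pics/o1.png

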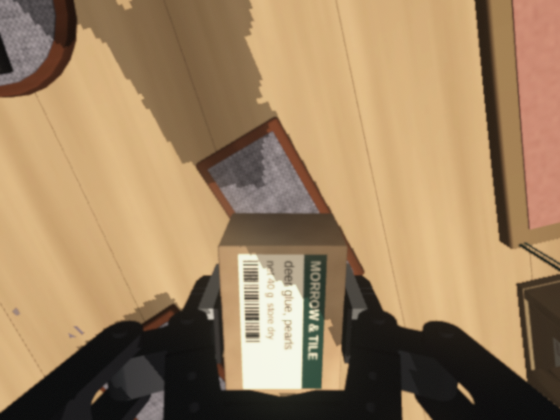

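The carton is held upright. Now to the square board.

```bash

python3 -m handwheel '[{"x":-0.0715,"y":-0.055,"z":0,"ax":0,"ay":0,"az":-0.0764},{"x":-0.0715,"y":-0.055,"z":0,"ax":0,"ay":0,"az":-0.0764},{"x":-0.0715,"y":-0.055,"z":0,"ax":0,"ay":0,"az":-0.0764},{"x":-0.0715,"y":-0.055,"z":0,"ax":0,"ay":0,"az":-0.0764},{"x":-0.0715,"y":-0.055,"z":0,"ax":0,"ay":0,"az":-0.0764},{"x":-0.0715,"y":-0.055,"z":0,"ax":0,"ay":0,"az":-0.0764},{"x":-0.0715,"y":-0.055,"z":0,"ax":0,"ay":0,"az":-0.0764},{"x":-0.0715,"y":-0.055,"z":0,"ax":0,"ay":0,"az":-0.0764}]'
python3 -m handwheel '[{"x":0,"y":0,"z":0,"ax":0,"ay":0,"az":0},{"x":0,"y":0,"z":-0.1,"ax":0,"ay":0,"az":0},{"x":0,"y":0,"z":-0.1,"ax":0,"ay":0,"az":0},{"x":0,"y":0,"z":-0.05,"ax":0,"ay":0,"az":0},{"x":0,"y":0,"z":-0.03,"ax":0,"ay":0,"az":0},{"x":0,"y":0,"z":-0.017,"ax":0,"ay":0,"az":0},{"x":0,"y":0,"z":0,"ax":0,"ay":0,"az":0},{"x":0,"y":0,"z":0,"ax":0,"ay":0,"az":0}]'
python3 -c "
from h import *
s=arm.read_state();print(s['position'],R.from_quat(s['ee_rot']).as_euler('zyx',degrees=True))"
```

```text
clock: 21.45
position: [477.5, 16.9, 73.7]
ee_rot: [0.987, 0.163, -0.0, 0.0]
contact_force: [0.3, 0.5, 0.0]
gripper_width: 42.8
grasp_force: 61.9
clock: 22.25
position: [478.9, 17.7, 15.1]
ee_rot: [0.986, 0.166, 0.001, -0.0]
contact_force: [-0.0, -0.7, -0.2]
gripper_width: 43.0
grasp_force: 62.1
[478.90520855  17.68547139  15.06549408] [-1.90742816e+01  7.82357179e-02 -1.79974900e+02]
```

```bash

python3 -m handwheel '[{"x":0,"y":0,"z":-0.003,"ax":0,"ay":0,"az":0},{"x":0,"y":0,"z":0,"ax":0,"ay":0,"az":0},{"x":0,"y":0,"z":0,"ax":0,"ay":0,"az":0},{"x":0,"y":0,"z":0,"ax":0,"ay":0,"az":0},{"x":0,"y":0,"z":0,"ax":0,"ay":0,"az":0},{"x":0,"y":0,"z":0,"ax":0,"ay":0,"az":0},{"x":0,"y":0,"z":0,"ax":0,"ay":0,"az":0},{"x":0,"y":0,"z":0,"ax":0,"ay":0,"az":0}]'
python3 -m handwheel '[{"x":0,"y":0,"z":0,"ax":0,"ay":0,"az":0},{"x":0,"y":0,"z":0,"ax":0,"ay":0,"az":0},{"x":0,"y":0,"z":0,"ax":0,"ay":0,"az":0},{"x":0,"y":0,"z":0.05,"ax":0,"ay":0,"az":0},{"x":0,"y":0,"z":0.15,"ax":0,"ay":0,"az":0},{"x":0,"y":0,"z":0.2,"ax":0,"ay":0,"az":0},{"x":0,"y":0,"z":0.15,"ax":0,"ay":0,"az":0},{"x":0,"y":0,"z":0.05,"ax":0,"ay":0,"az":0}]' 1
python3 -m handwheel '[{"x":-0.001,"y":0.155,"z":0,"ax":0,"ay":0,"az":0.087},{"x":-0.001,"y":0.155,"z":0,"ax":0,"ay":0,"az":0.087},{"x":-0.001,"y":0.155,"z":0,"ax":0,"ay":0,"az":0.087},{"x":-0.001,"y":0.155,"z":0,"ax":0,"ay":0,"az":0.087},{"x":-0.001,"y":0.155,"z":0,"ax":0,"ay":0,"az":0.087},{"x":-0.001,"y":0.155,"z":0,"ax":0,"ay":0,"az":0.087},{"x":-0.001,"y":0.155,"z":0,"ax":0,"ay":0,"az":0.087},{"x":-0.001,"y":0.155,"z":0,"ax":0,"ay":0,"az":0.087}]'
python3 -m handwheel '[{"x":0,"y":0,"z":0,"ax":0,"ay":0,"az":0},{"x":0,"y":0,"z":0,"ax":0,"ay":0,"az":0},{"x":0,"y":0,"z":0,"ax":0,"ay":0,"az":0},{"x":0,"y":0,"z":0,"ax":0,"ay":0,"az":0},{"x":0,"y":0,"z":0,"ax":0,"ay":0,"az":0},{"x":0,"y":0,"z":0,"ax":0,"ay":0,"az":0},{"x":0,"y":0,"z":0,"ax":0,"ay":0,"az":0},{"x":0,"y":0,"z":0,"ax":0,"ay":0,"az":0}]' 0
python3 -c "
from m import *
cp,_=wrist('i1'); im=cv2.imread('pics/i1.png')
s=arm.read_state();print(s['position'],R.from_quat(s['ee_rot']).as_euler('zyx',degrees=True),s['joints'][5])
u,v=proj(cp,[476.4,266.1,21])[0].astype(int);print(u,v)
for t in(50,60,70):
    m=((im.max(2)<t)).astype(np.uint8)*255; p=pts(m,(u-60,v-90,u+60,v+60)); print('ink',rect(cp,p,21),p.min(0),p.max(0))
w=world(cp,pts(felt(im),(u-110,v-110,u+110,v+80)),11)[:,:2].astype(np.float32);print('rd',cv2.minEnclosingCircle(w))
"
```

```text
clock: 23.05
position: [478.8, 17.7, 14.7]
ee_rot: [0.986, 0.166, 0.001, -0.0]
contact_force: [-0.9, 1.1, 5.6]
gripper_width: 43.1
grasp_force: 62.6
clock: 23.85
position: [480.1, 17.9, 138.0]
ee_rot: [0.986, 0.166, 0.004, -0.0]
contact_force: [1.2, 0.0, 0.0]
gripper_width: 85.4
grasp_force: 0.0
clock: 24.65
position: [476.0, 266.3, 133.6]
ee_rot: [0.755, 0.656, -0.001, -0.0]
contact_force: [0.5, -0.2, -0.9]
gripper_width: 85.4
grasp_force: 0.0
clock: 25.45
position: [476.7, 265.2, 134.1]
ee_rot: [0.757, 0.654, 0.0, -0.0]
contact_force: [0.3, 0.7, 0.1]
gripper_width: 42.6
grasp_force: 0.0
[476.67920913 265.29930029 134.05354532] [-8.16701217e+01  7.49999683e-04 -1.79998898e+02] 2.191066624577192
281 204
ink [479.  284.1  16.8  38.2 172.2] [270. 155.] [293. 206.]
ink [478.4 278.2  17.5  51.4 171. ] [270. 154.] [294. 222.]
ink [477.7 274.   18.1  64.3 172.2] [269. 151.] [294. 235.]
rd ((471.9459228515625, 231.39895629882812), 70.98497772216797)
```

```bash
python3 -c "
from m import *
cp,im=load('i1')
u,v=proj(cp,[476.4,266.1,21])[0].astype(int)
print('col',[(r,int(np.median(im[r,276:288].max(1)))) for r in range(130,275,4)])
print('row',[(c,int(np.median(im[195:235,c].max(1)))) for c in range(255,312,3)])
for t in(80,90,100):
    m=((im.max(2)<t)).astype(np.uint8)*255; p=pts(m,(266,v-90,297,v+70)); print('ink',t,rect(cp,p,21),p.min(0),p.max(0))
cl,il=load('wl1')
for t in(50,60,70,80):
    m=((il.max(2)<t)).astype(np.uint8)*255; print(rect(cl,pts(m,(178,45,270,105)),21))
cc,ic=load('wc1'); print([(c,int(np.median(ic[185:205,c].max(1)))) for c in range(55,90,2)])
"
```

```text
col [(130, 138), (134, 137), (138, 137), (142, 130), (146, 67), (150, 71), (154, 65), (158, 40), (162, 41), (166, 41), (170, 41), (174, 41), (178, 46), (182, 118), (186, 78), (190, 94), (194, 89), (198, 124), (202, 62), (206, 96), (210, 89), (214, 102), (218, 110), (222, 96), (226, 121), (230, 69), (234, 72), (238, 75), (242, 77), (246, 86), (250, 117), (254, 168), (258, 212), (262, 213), (266, 214), (270, 214), (274, 213)]
row [(255, 148), (258, 146), (261, 145), (264, 140), (267, 103), (270, 67), (273, 57), (276, 61), (279, 87), (282, 126), (285, 105), (288, 57), (291, 55), (294, 74), (297, 138), (300, 137), (303, 141), (306, 140), (309, 141)]
ink 80 [476.4 272.5  21.3  77.6 170.9] [266. 144.] [296. 245.]
ink 90 [476.4 272.1  21.3  78.5 170.9] [266. 144.] [296. 246.]
ink 100 [476.4 271.6  21.8  79.2 171.5] [266. 144.] [296. 247.]
[476.3 266.1  16.3  68.7 171.9]
[476.4 266.2  17.5  70.4 171.8]
[476.2 266.2  18.3  71.4 171.7]
[476.3 266.8  20.8  72.8 173.4]
[(55, 49), (57, 50), (59, 49), (61, 48), (63, 49), (65, 50), (67, 48), (69, 48), (71, 84), (73, 124), (75, 124), (77, 104), (79, 97), (81, 99), (83, 88), (85, 81), (87, 140), (89, 190)]
```

```bash
python3 -c "
from m import *
cp,im=load('i1')
w=world(cp,[(281,156),(281,249.5)],21);print(w,w.mean(0),np.hypot(*(w[0]-w[1])[:2]))
w=world(cp,[(281,145),(281,249.5)],11);print(w)
"
```

```text
[[481.2815268  302.33075057  21.        ]
 [470.63813099 230.33953916  21.        ]] [475.9598289  266.33514486  21.        ] 72.7737342306482
[[482.18663    308.74134662  11.        ]
 [469.94152498 225.91782637  11.        ]]
```

```bash

python3 -m handwheel '[{"x":-0.003,"y":0.004,"z":-0.1,"ax":0,"ay":0,"az":0},{"x":0,"y":0,"z":-0.2,"ax":0,"ay":0,"az":0},{"x":0,"y":0,"z":-0.15,"ax":0,"ay":0,"az":0},{"x":0,"y":0,"z":-0.1,"ax":0,"ay":0,"az":0},{"x":0,"y":0,"z":-0.04,"ax":0,"ay":0,"az":0},{"x":0,"y":0,"z":-0.018,"ax":0,"ay":0,"az":0},{"x":0,"y":0,"z":0,"ax":0,"ay":0,"az":0},{"x":0,"y":0,"z":0,"ax":0,"ay":0,"az":0}]'
python3 -m handwheel '[{"x":0,"y":0,"z":0,"ax":0,"ay":0,"az":0},{"x":0,"y":0,"z":0,"ax":0,"ay":0,"az":0},{"x":0,"y":0,"z":0,"ax":0,"ay":0,"az":0},{"x":0,"y":0,"z":0,"ax":0,"ay":0,"az":0},{"x":0,"y":0,"z":0,"ax":0,"ay":0,"az":0},{"x":0,"y":0,"z":0,"ax":0,"ay":0,"az":0},{"x":0,"y":0,"z":0,"ax":0,"ay":0,"az":0},{"x":0,"y":0,"z":0,"ax":0,"ay":0,"az":0}]' -1
python3 -m handwheel '[{"x":0,"y":0,"z":0.05,"ax":0,"ay":0,"az":0},{"x":0,"y":0,"z":0.15,"ax":0,"ay":0,"az":0},{"x":0,"y":0,"z":0.2,"ax":0,"ay":0,"az":0},{"x":0,"y":0,"z":0.15,"ax":0,"ay":0,"az":0},{"x":0,"y":0,"z":0.05,"ax":0,"ay":0,"az":0},{"x":0,"y":0,"z":0,"ax":0,"ay":0,"az":0},{"x":0,"y":0,"z":0,"ax":0,"ay":0,"az":0},{"x":0,"y":0,"z":0,"ax":0,"ay":0,"az":0}]'
python3 -m handwheel '[{"x":0.074,"y":-0.138,"z":0,"ax":0,"ay":0,"az":0},{"x":0.074,"y":-0.138,"z":0,"ax":0,"ay":0,"az":0},{"x":0.074,"y":-0.138,"z":0,"ax":0,"ay":0,"az":0},{"x":0.074,"y":-0.138,"z":0,"ax":0,"ay":0,"az":0},{"x":0.074,"y":-0.138,"z":0,"ax":0,"ay":0,"az":0},{"x":0.074,"y":-0.138,"z":0,"ax":0,"ay":0,"az":0},{"x":0.074,"y":-0.138,"z":0,"ax":0,"ay":0,"az":0},{"x":0.074,"y":-0.138,"z":0,"ax":0,"ay":0,"az":0}]'
python3 -m handwheel '[{"x":0,"y":0,"z":0,"ax":0,"ay":0,"az":0},{"x":0,"y":0,"z":0,"ax":0,"ay":0,"az":0},{"x":0,"y":0,"z":0,"ax":0,"ay":0,"az":0},{"x":0,"y":0,"z":0,"ax":0,"ay":0,"az":0},{"x":0,"y":0,"z":0,"ax":0,"ay":0,"az":0},{"x":0,"y":0,"z":0,"ax":0,"ay":0,"az":0},{"x":0,"y":0,"z":0,"ax":0,"ay":0,"az":0},{"x":0,"y":0,"z":0,"ax":0,"ay":0,"az":0}]'
cat >> m.py <<'E'
def oblong(cp,im,c0=(596,108),r=75):
    g=felt(im); v,u=np.nonzero(g[:300]); p=np.c_[u,v].astype(float); w=world(cp,p,11)[:,:2]
    k=np.hypot(*(w-c0).T)<r; m=np.zeros_like(g); q=p[k].astype(int); m[q[:,1],q[:,0]]=255
    n,l,s,_=cv2.connectedComponentsWithStats(m); i=1+s[1:,4].argmax(); v,u=np.nonzero(l==i)
    return s[i],rect(cp,np.c_[u,v].astype(float),11)
E
python3 -c "
from m import *
cp,_=wrist('o2'); im=cv2.imread('pics/o2.png')
s=arm.read_state();print(s['position'],R.from_quat(s['ee_rot']).as_euler('zyx',degrees=True),s['joints'].round(2))
print(oblong(cp,im))
"
```

```text
clock: 26.3
position: [476.7, 266.8, 13.5]
ee_rot: [0.756, 0.654, 0.001, -0.0]
contact_force: [0.5, 0.2, -0.1]
gripper_width: 42.5
grasp_force: 0.0
clock: 27.1
position: [476.6, 266.7, 13.6]
ee_rot: [0.756, 0.654, 0.001, 0.0]
contact_force: [-1.9, 0.1, 6.4]
gripper_width: 16.5
grasp_force: 60.0
clock: 27.9
position: [475.2, 265.4, 130.7]
ee_rot: [0.757, 0.654, -0.002, -0.0]
contact_force: [-0.1, 0.0, -0.4]
gripper_width: 16.8
grasp_force: 59.3
clock: 28.7
position: [594.2, 44.0, 130.5]
ee_rot: [0.757, 0.654, -0.002, -0.001]
contact_force: [0.5, 0.0, -0.9]
gripper_width: 17.0
grasp_force: 59.3
clock: 29.5
position: [594.4, 45.6, 132.5]
ee_rot: [0.756, 0.654, 0.0, 0.0]
contact_force: [-0.1, 0.1, -1.2]
gripper_width: 17.0
grasp_force: 59.3
[594.43805896  45.53385936 132.50308624] [-8.16955255e+01  7.16638068e-03 -1.79997085e+02] [ 0.35  0.42 -0.2  -0.   -0.95  2.65]
(array([ 212,   35,  109,  155, 7570], dtype=int32), array([594. , 109.4,  43.2, 100.9,  14.2]))
```

```bash

python3 -m handwheel '[{"x":-0.003,"y":0.08,"z":0,"ax":0,"ay":0,"az":0.05},{"x":0,"y":0.08,"z":0,"ax":0,"ay":0,"az":0.05},{"x":0,"y":0.08,"z":0,"ax":0,"ay":0,"az":0.05},{"x":0,"y":0.08,"z":0,"ax":0,"ay":0,"az":0.05},{"x":0,"y":0,"z":0,"ax":0,"ay":0,"az":0.05},{"x":0,"y":0,"z":-0.1,"ax":0,"ay":0,"az":0},{"x":0,"y":0,"z":-0.15,"ax":0,"ay":0,"az":0},{"x":0,"y":0,"z":-0.15,"ax":0,"ay":0,"az":0}]'
python3 -m handwheel '[{"x":0,"y":0,"z":-0.1,"ax":0,"ay":0,"az":0},{"x":0,"y":0,"z":-0.06,"ax":0,"ay":0,"az":0},{"x":0,"y":0,"z":-0.025,"ax":0,"ay":0,"az":0},{"x":0,"y":0,"z":-0.012,"ax":0,"ay":0,"az":0},{"x":0,"y":0,"z":0,"ax":0,"ay":0,"az":0},{"x":0,"y":0,"z":0,"ax":0,"ay":0,"az":0},{"x":0,"y":0,"z":0,"ax":0,"ay":0,"az":0},{"x":0,"y":0,"z":0,"ax":0,"ay":0,"az":0}]'
python3 -c "
from h import *
s=arm.read_state();print(s['position'],R.from_quat(s['ee_rot']).as_euler('zyx',degrees=True),s['joints'].round(2))"
```

```text
clock: 30.35
position: [594.2, 109.7, 52.2]
ee_rot: [0.614, 0.789, 0.001, 0.0]
contact_force: [0.3, 1.0, 0.6]
gripper_width: 16.5
grasp_force: 59.3
clock: 31.15
position: [594.3, 109.6, 13.7]
ee_rot: [0.614, 0.789, 0.001, 0.0]
contact_force: [-1.3, 0.2, 1.3]
gripper_width: 16.7
grasp_force: 59.5
[594.34587091 109.57686046  13.65221309] [-1.04191018e+02  7.49807461e-02 -1.79972273e+02] [ 0.45  0.58 -0.29  0.   -0.7   2.94]
```

```bash

python3 -m handwheel '[{"x":0,"y":0,"z":0,"ax":0,"ay":0,"az":0},{"x":0,"y":0,"z":0,"ax":0,"ay":0,"az":0},{"x":0,"y":0,"z":0,"ax":0,"ay":0,"az":0},{"x":0,"y":0,"z":0.05,"ax":0,"ay":0,"az":0},{"x":0,"y":0,"z":0.15,"ax":0,"ay":0,"az":0},{"x":0,"y":0,"z":0.2,"ax":0,"ay":0,"az":0},{"x":0,"y":0,"z":0.2,"ax":0,"ay":0,"az":0},{"x":0,"y":0,"z":0.1,"ax":0,"ay":0,"az":0}]' 0.5
python3 -m handwheel '[{"x":-0.007,"y":-0.153,"z":0,"ax":0,"ay":0,"az":-0.02},{"x":-0.007,"y":-0.153,"z":0,"ax":0,"ay":0,"az":-0.02},{"x":-0.007,"y":-0.153,"z":0,"ax":0,"ay":0,"az":-0.02},{"x":-0.007,"y":-0.153,"z":0,"ax":0,"ay":0,"az":-0.02},{"x":-0.007,"y":-0.153,"z":0,"ax":0,"ay":0,"az":-0.02},{"x":-0.007,"y":-0.153,"z":0,"ax":0,"ay":0,"az":-0.02},{"x":-0.007,"y":-0.153,"z":0,"ax":0,"ay":0,"az":-0.02},{"x":-0.007,"y":-0.153,"z":0,"ax":0,"ay":0,"az":-0.018}]' 1
python3 -m handwheel '[{"x":0,"y":0,"z":0,"ax":0,"ay":0,"az":0},{"x":0,"y":0,"z":0,"ax":0,"ay":0,"az":0},{"x":0,"y":0,"z":0,"ax":0,"ay":0,"az":0},{"x":0,"y":0,"z":0,"ax":0,"ay":0,"az":0},{"x":0,"y":0,"z":0,"ax":0,"ay":0,"az":0},{"x":0,"y":0,"z":0,"ax":0,"ay":0,"az":0},{"x":0,"y":0,"z":0,"ax":0,"ay":0,"az":0},{"x":0,"y":0,"z":0,"ax":0,"ay":0,"az":0}]'
python3 -c "
from m import *
cp,_=wrist('b2'); im=cv2.imread('pics/b2.png')
s=arm.read_state();print(s['position'],R.from_quat(s['ee_rot']).as_euler('zyx',degrees=True),s['joints'].round(2))
u,v=proj(cp,[583,-135,90])[0].astype(int);print(u,v,proj(cp,[583,-135,11]))
h=im.astype(int)
for t in(40,60):
  m=((im.max(2)<t)).astype(np.uint8)*255;p=pts(m,(u-45,v-70,u+45,v+50))
  if len(p): print(p.min(0),p.max(0),p.mean(0),world(cp,p.mean(0),85))
m=((h[:,:,2]-h[:,:,0]>35)&(h[:,:,2]<130)).astype(np.uint8)*255;p=pts(m,(u-60,v-70,u+60,v+40)); print(p.min(0),p.max(0))
"
```

```text
clock: 31.95
position: [595.7, 109.9, 158.1]
ee_rot: [0.614, 0.789, 0.003, 0.002]
contact_force: [-0.2, 0.3, -0.1]
gripper_width: 63.9
grasp_force: 0.0
clock: 32.75
position: [582.5, -136.2, 153.9]
ee_rot: [0.708, 0.706, -0.0, 0.001]
contact_force: [0.3, -0.8, 0.5]
gripper_width: 85.2
grasp_force: 0.0
clock: 33.55
position: [582.7, -134.7, 153.0]
ee_rot: [0.707, 0.707, -0.0, 0.0]
contact_force: [0.3, 0.4, -0.0]
gripper_width: 85.3
grasp_force: 0.0
[ 582.67513027 -134.8348427   153.00492181] [-8.99295152e+01  1.42758386e-03  1.79950728e+02] [ 0.04  0.4  -0.17  0.   -1.    3.1 ]
282 230 [[282.6554737  195.76451801]]
[275. 202.] [293. 209.] [283.75714286 204.58571429] [[ 583.68909913 -120.02140018   85.        ]]
[266. 180.] [298. 229.] [281.67174281 203.28087986] [[ 582.4101473  -119.18365502   85.        ]]
[222. 160.] [341. 248.]
```

J6 is close to its limit, so I'll turn back 30° before descending.

```bash

python3 -m handwheel '[{"x":0,"y":0,"z":0,"ax":0,"ay":0,"az":-0.085},{"x":0,"y":0,"z":0,"ax":0,"ay":0,"az":-0.085},{"x":0,"y":0,"z":0,"ax":0,"ay":0,"az":-0.085},{"x":0,"y":0,"z":0,"ax":0,"ay":0,"az":-0.08},{"x":0,"y":0,"z":0,"ax":0,"ay":0,"az":0},{"x":0,"y":0,"z":0,"ax":0,"ay":0,"az":0},{"x":0,"y":0,"z":0,"ax":0,"ay":0,"az":0},{"x":0,"y":0,"z":0,"ax":0,"ay":0,"az":0}]'
python3 -m handwheel '[{"x":0,"y":0,"z":-0.1,"ax":0,"ay":0,"az":0},{"x":0,"y":0,"z":-0.15,"ax":0,"ay":0,"az":0},{"x":0,"y":0,"z":-0.15,"ax":0,"ay":0,"az":0},{"x":0,"y":0,"z":-0.1,"ax":0,"ay":0,"az":0},{"x":0,"y":0,"z":-0.08,"ax":0,"ay":0,"az":0},{"x":0,"y":0,"z":-0.0355,"ax":0,"ay":0,"az":0},{"x":0,"y":0,"z":0,"ax":0,"ay":0,"az":0},{"x":0,"y":0,"z":0,"ax":0,"ay":0,"az":0}]'
python3 -m handwheel '[{"x":0,"y":0,"z":0,"ax":0,"ay":0,"az":0},{"x":0,"y":0,"z":0,"ax":0,"ay":0,"az":0},{"x":0,"y":0,"z":0,"ax":0,"ay":0,"az":0},{"x":0,"y":0,"z":0,"ax":0,"ay":0,"az":0},{"x":0,"y":0,"z":0,"ax":0,"ay":0,"az":0},{"x":0,"y":0,"z":0,"ax":0,"ay":0,"az":0},{"x":0,"y":0,"z":0,"ax":0,"ay":0,"az":0},{"x":0,"y":0,"z":0,"ax":0,"ay":0,"az":0}]' -1
python3 -c "
from h import *
s=arm.read_state();print(s['position'],R.from_quat(s['ee_rot']).as_euler('zyx',degrees=True),s['joints'].round(2))"
```

```text
clock: 34.4
position: [582.6, -134.9, 153.0]
ee_rot: [0.867, 0.499, -0.0, 0.0]
contact_force: [0.9, 0.2, -0.8]
gripper_width: 85.3
grasp_force: 0.0
clock: 35.2
position: [583.3, -135.0, 30.7]
ee_rot: [0.867, 0.498, 0.0, 0.001]
contact_force: [0.0, 0.5, 0.1]
gripper_width: 85.6
grasp_force: 0.0
clock: 36.0
position: [583.1, -135.0, 30.5]
ee_rot: [0.867, 0.498, 0.0, 0.001]
contact_force: [-0.5, 0.6, 6.0]
gripper_width: 26.0
grasp_force: 59.0
[ 583.09819221 -134.95078885   30.50314495] [-5.97883863e+01  3.77299160e-02  1.79947591e+02] [ 0.04  0.55 -0.29  0.   -0.73  2.57]
```

```bash

python3 -m handwheel '[{"x":0,"y":0,"z":0.05,"ax":0,"ay":0,"az":0},{"x":0,"y":0,"z":0.1,"ax":0,"ay":0,"az":0},{"x":0,"y":0,"z":0.15,"ax":0,"ay":0,"az":0},{"x":0,"y":0,"z":0.1,"ax":0,"ay":0,"az":0},{"x":0,"y":0,"z":0.05,"ax":0,"ay":0,"az":0},{"x":-0.0438,"y":0.1662,"z":0,"ax":0,"ay":0,"az":0},{"x":-0.0438,"y":0.1662,"z":0,"ax":0,"ay":0,"az":0},{"x":-0.0438,"y":0.1662,"z":0,"ax":0,"ay":0,"az":0}]'
python3 -m handwheel '[{"x":-0.0438,"y":0.1662,"z":0,"ax":0,"ay":0,"az":0},{"x":-0.0438,"y":0.1662,"z":0,"ax":0,"ay":0,"az":0},{"x":-0.0438,"y":0.1662,"z":0,"ax":0,"ay":0,"az":0},{"x":-0.0438,"y":0.1662,"z":0,"ax":0,"ay":0,"az":0},{"x":-0.0438,"y":0.1662,"z":0,"ax":0,"ay":0,"az":0},{"x":-0.0438,"y":0.1662,"z":0,"ax":0,"ay":0,"az":0},{"x":-0.0438,"y":0.1662,"z":0,"ax":0,"ay":0,"az":0},{"x":-0.0438,"y":0.1662,"z":0,"ax":0,"ay":0,"az":0}]'
python3 -m handwheel '[{"x":-0.0438,"y":0.1662,"z":0,"ax":0,"ay":0,"az":0},{"x":0,"y":0,"z":0,"ax":0,"ay":0,"az":0},{"x":0,"y":0,"z":0,"ax":0,"ay":0,"az":0},{"x":0,"y":0,"z":-0.1,"ax":0,"ay":0,"az":0},{"x":0,"y":0,"z":-0.15,"ax":0,"ay":0,"az":0},{"x":0,"y":0,"z":-0.1,"ax":0,"ay":0,"az":0},{"x":0,"y":0,"z":-0.07,"ax":0,"ay":0,"az":0},{"x":0,"y":0,"z":0,"ax":0,"ay":0,"az":0}]'
python3 -m handwheel '[{"x":0,"y":0,"z":-0.015,"ax":0,"ay":0,"az":0},{"x":0,"y":0,"z":-0.015,"ax":0,"ay":0,"az":0},{"x":0,"y":0,"z":0,"ax":0,"ay":0,"az":0},{"x":0,"y":0,"z":0,"ax":0,"ay":0,"az":0},{"x":0,"y":0,"z":0,"ax":0,"ay":0,"az":0},{"x":0,"y":0,"z":0,"ax":0,"ay":0,"az":0},{"x":0,"y":0,"z":0,"ax":0,"ay":0,"az":0},{"x":0,"y":0,"z":0,"ax":0,"ay":0,"az":0}]'
```

```text
clock: 36.8
position: [555.2, -34.5, 119.1]
ee_rot: [0.867, 0.498, -0.001, -0.0]
contact_force: [0.1, 0.8, -0.9]
gripper_width: 26.4
grasp_force: 59.1
clock: 37.6
position: [485.1, 231.6, 119.1]
ee_rot: [0.867, 0.498, -0.001, 0.0]
contact_force: [0.9, -0.6, -0.6]
gripper_width: 26.2
grasp_force: 59.1
clock: 38.4
position: [476.3, 261.2, 33.6]
ee_rot: [0.868, 0.497, -0.003, 0.001]
contact_force: [-0.2, -0.7, -0.4]
gripper_width: 26.3
grasp_force: 59.1
clock: 39.2
position: [477.8, 264.1, 30.5]
ee_rot: [0.867, 0.498, 0.0, 0.0]
contact_force: [0.6, 0.3, 5.5]
gripper_width: 26.5
grasp_force: 59.3
```

```bash

python3 -m handwheel '[{"x":0,"y":0,"z":0,"ax":0,"ay":0,"az":0},{"x":0,"y":0,"z":0,"ax":0,"ay":0,"az":0},{"x":0,"y":0,"z":0,"ax":0,"ay":0,"az":0},{"x":0,"y":0,"z":0.05,"ax":0,"ay":0,"az":0},{"x":0,"y":0,"z":0.15,"ax":0,"ay":0,"az":0},{"x":0,"y":0,"z":0.2,"ax":0,"ay":0,"az":0},{"x":0,"y":0,"z":0.2,"ax":0,"ay":0,"az":0},{"x":0,"y":0,"z":0.2,"ax":0,"ay":0,"az":0}]' 0.6
python3 -m handwheel '[{"x":0,"y":-0.158,"z":0.03,"ax":0,"ay":0,"az":-0.083},{"x":0,"y":-0.158,"z":0.03,"ax":0,"ay":0,"az":-0.083},{"x":0,"y":-0.158,"z":0.03,"ax":0,"ay":0,"az":-0.083},{"x":0,"y":-0.158,"z":0.03,"ax":0,"ay":0,"az":-0.083},{"x":0,"y":-0.158,"z":0.03,"ax":0,"ay":0,"az":-0.083},{"x":0,"y":-0.158,"z":0.03,"ax":0,"ay":0,"az":-0.083},{"x":0,"y":-0.158,"z":0.03,"ax":0,"ay":0,"az":-0.083},{"x":0,"y":-0.158,"z":0.03,"ax":0,"ay":0,"az":-0.083}]'
python3 -m handwheel '[{"x":0,"y":0,"z":0,"ax":0,"ay":0,"az":0},{"x":0,"y":0,"z":0,"ax":0,"ay":0,"az":0},{"x":0,"y":0,"z":0,"ax":0,"ay":0,"az":0},{"x":0,"y":0,"z":0,"ax":0,"ay":0,"az":0},{"x":0,"y":0,"z":0,"ax":0,"ay":0,"az":0},{"x":0,"y":0,"z":0,"ax":0,"ay":0,"az":0},{"x":0,"y":0,"z":0,"ax":0,"ay":0,"az":0},{"x":0,"y":0,"z":0,"ax":0,"ay":0,"az":0}]'
python3 -c "
from m import *
cp,_=wrist('f1'); im=cv2.imread('pics/f1.png');h=im.astype(int)
s=arm.read_state();print(s['position'],R.from_quat(s['ee_rot']).as_euler('zyx',degrees=True))
def box(P,r):
    u,v=proj(cp,P)[0].astype(int);return max(0,u-r),max(0,v-r),min(559,u+r),min(419,v+r)
P={k:proj(cp,x)[0].round() for k,x in dict(rd=(477.7,263.4,11),rdtop=(477.7,263.4,97),sq=(478.4,17.8,47),ob=(594,109.4,21),tri=(467.7,-247.7,23)).items()};print(P)
m=((im.max(2)<75)&(im.max(2).astype(int)-im.min(2)<25)).astype(np.uint8)*255
print('ink',rect(cp,pts(m,box((594,109.4,21),55)),21))
m=((im.min(2)>150)|((h[:,:,1]-h[:,:,2]>8)&(h[:,:,1]<120))).astype(np.uint8)*255
print('label',rect(cp,pts(m,box((478.4,17.8,47),50)),47))
m=(((h[:,:,0]-h[:,:,2]>35))|(im.min(2)>175)).astype(np.uint8)*255
p=pts(m,box((467.7,-247.7,23),45)); print('er',len(p),len(p) and rect(cp,p,23))
b=box((477.7,263.4,70),70);m=((im.max(2)<45)).astype(np.uint8)*255;p=pts(m,b);print('cap',b,len(p),len(p) and (p.min(0),p.max(0),world(cp,p.mean(0),75)))
# top camera
ct=arm.camera_params('top');t=arm.get_image('top')[:,:,::-1];cv2.imwrite('pics/topf.png',t);np.save('pics/topf.npy',ct,allow_pickle=True)
t0=cv2.imread('pics/top0.png');
for n,P in dict(pot=(507,-426,54)).items():
    u,v=proj(ct,P)[0].astype(int);print(n,cv2.absdiff(np.ascontiguousarray(t),t0)[v-25:v+25,u-25:u+25].mean())
"
```

```text
clock: 40.0
position: [477.3, 263.7, 192.2]
ee_rot: [0.867, 0.498, -0.0, 0.0]
contact_force: [-0.3, 0.8, 0.7]
gripper_width: 68.1
grasp_force: 0.0
clock: 40.8
position: [477.1, 9.9, 238.9]
ee_rot: [1.0, -0.002, 0.0, -0.0]
contact_force: [-0.0, 0.2, 0.2]
gripper_width: 68.6
grasp_force: 0.0
clock: 41.6
position: [477.5, 11.3, 237.8]
ee_rot: [1.0, 0.0, -0.001, 0.0]
contact_force: [-0.7, 0.3, -0.2]
gripper_width: 68.6
grasp_force: 0.0
[477.51641616  11.25028935 237.85809282] [-2.20784057e-02 -5.61449538e-02  1.79996109e+02]
{'rd': array([ 39., 173.]), 'rdtop': array([-31., 195.]), 'sq': array([275., 181.]), 'ob': array([175.,  51.]), 'tri': array([538., 185.])}
ink [592.8 110.   19.8  76.2  14.1]
label [478.1  18.5  29.   57.2 109.1]
er 623 [ 467.7 -246.4   19.4   36.8   85. ]
cap (0, np.int64(117), np.int64(66), np.int64(257)) 258 (array([  0., 174.]), array([ 15., 194.]), array([[481.11876023, 249.46245978,  75.        ]]))
pot 0.9474666666666667
```

```bash
python3 -c "
from m import *
for n in('scene','top'):
    cp=arm.camera_params(n);im=arm.get_image(n)[:,:,::-1].copy();cv2.imwrite(f'pics/{n}g.png',im)
    print(n,proj(cp,[(477.7,263.4,z) for z in(11,60,97)]).round(1).tolist())
    u,v=proj(cp,[(477.7,263.4,80)])[0].astype(int)
    m=(im.max(2)<62).astype(np.uint8)*255;p=pts(m,(u-30,v-30,u+30,v+30));
    for r in range(int(p[:,1].min()),int(p[:,1].max())+1,3):
        q=p[p[:,1]==r,0]
        if len(q):print(r,q.min(),q.max(),len(q))
    # round board felt
cp=arm.camera_params('top');im=cv2.imread('pics/topg.png');w=proj(cp,[(477.7,263.4,97)])[0]
print('bulb diff', cv2.absdiff(im,cv2.imread('pics/top0.png'))[int(w[1])-3:int(w[1])+4,int(w[0])-3:int(w[0])+4].mean())
"
```

```text
scene [[156.5, 180.9], [153.9, 167.7], [151.9, 157.3]]
147 134.0 138.0 5
150 130.0 148.0 19
153 124.0 150.0 20
156 125.0 152.0 25
159 127.0 152.0 26
162 134.0 153.0 20
165 150.0 154.0 5
168 151.0 155.0 5
top [[147.9, 232.1], [141.2, 229.8], [135.7, 227.8]]
235 128.0 128.0 1
238 130.0 131.0 2
241 120.0 134.0 9
244 122.0 141.0 15
247 124.0 137.0 14
bulb diff 81.26530612244898
```

```bash
python3 -c "
from bench import arm
print(arm.job_done())"
```

```text
the job is handed in; nothing more can be done
None
```

I handed the job in: all four samples are on their own boards (in the last camera check, carton, ink stick and eraser measured within about 2 mm of centre and the bottle stood upright where I set it), the trivet is empty again, and the water pot is where it was.

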